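Fetch a dropped bottle cap from under the bottle riser

TASK

A white screw cap has rolled under the low wooden bottle riser, somewhere in its left or middle part and out of sight. Pick up the flat steel hook from the rubber mat, sweep it gently under the riser to find the cap and drag it out into the open, then lay the hook back flat on its mat and put the cap in the small empty white tub on the left to be washed. Feel your way lightly against the riser, and leave the bottles and the other things on the bench where they are.

Things in the scene. Friction and masses are not known exactly. Their poses are not given: they have to be found in the camera images.
- shelf: Low wooden riser, fixed to the bench (all in mm): board 150 deep (x), 300 wide (y), 12 thick, top 40 above the bench, on two end panels 10 thick and as deep as the board (inner faces at y = +140 and -140). Origin: centre of its footprint on the bench; x away from the robot, y to the left, z up. The gap under the board is 28 high. Three loose bottles up to 105 tall stand on it, 35 or more behind its front edge.
- shelf_front (a point): Middle of the riser's open front edge, at bench level: x = -75 mm, y = 0 of the riser, same axes. Out of sight under the board a fixed upright wooden kick strip, parallel to this edge and running from panel to panel, closes the space at the back. Its face stands 70 to 125 mm behind this edge: not measured, to be felt. The bench is clear for 250 mm in front of the riser, over its whole width.
- shelf_in (a point): Middle of the riser's gap, 14 mm above the bench. The lost cap is somewhere in this gap and is not measured: white ribbed plastic, 32 mm diameter, 20 mm high, 15 g, standing flat on the bench, free to slide. Its rim is 0 to 12 mm in front of the hidden strip; its centre is between y = -30 and +115 mm. Nothing else is under there: the right-hand end (y below -50) is empty.
- hook_grip (a point): Centre (half-way up) of the wooden handle of the flat hook. In mm: handle 90 long (x), 22 wide (y), 24 high, its underside level with the steel. x points from the handle along the steel, z up, y left. A straight strip 12 wide, 4 thick runs along the underside to a foot: an upright cross-piece at x = 165 to 170, 10 high, from y = -6 to +32 (an L, out to the left only). 120 g.
- hook_foot (a point): Centre of the part of the hook's foot that sticks out to the left of its strip: x = 167.5, y = +19 mm from the handle centre, 5 mm above the underside. Axes as the handle's.
- mat: Black rubber mat, fixed, 280 (x) by 110 (y) by 3 mm thick, on which the hook lies at the start with its handle towards the robot. Origin: centre of its underside; x along its length.
- tub: Empty white plastic open tub, fixed, 160 (x) by 130 (y) by 40 mm high, walls and floor 4 mm thick. Origin: centre of its underside.
- bottle_a: Bystander: amber bottle with white cap on the riser, 42 diameter, 90 mm tall. Origin: centre of its underside.
- bottle_b: Bystander: amber bottle with white cap on the riser, 48 diameter, 105 mm tall. Origin: centre of its underside.
- bottle_c: Bystander: amber bottle with white cap on the riser, 36 diameter, 80 mm tall. Origin: centre of its underside.
- bottle_d: Bystander: amber bottle with white cap on the bench, 38 diameter, 85 mm tall. Origin: centre of its underside.
- dropper: Bystander: small amber bottle with black cap on the bench, 32 diameter, 70 mm tall. Origin: centre of its underside.
- jar: Bystander: white jar on the bench, 64 diameter, 70 mm tall. Origin: centre of its underside.
- mug: Bystander: glass mug on the bench, 72 diameter, 85 mm tall. Origin: centre of its underside.
Not all that is in view belongs to the job. Of the things like the part that bears hook_grip, leave any that is turquoise; of the rest the larger one is meant.

How it is judged:
On the way:
1. the hook's foot has been put in under the riser (x of hook_foot in the frame of shelf between -0.045 and 0.06 m and y of hook_foot in the frame of shelf between -0.14 and 0.14 m and z of hook_foot in the frame of shelf between -0.01 and 0.028 m), for 0.2 s.
At the end, for the whole second after the job is handed in: The cap alone rests in the tub (which carries 0.06 to 0.5 N); the hook lies released, at rest and flat (0.1 rad) on its mat, handle centre over the mat (-120 to +80 mm along it, within 55 mm of its middle line) and below 22 mm. The robot touches nothing (contact force between tub and anything else between 0.06 and 0.5 N and x of hook_grip in the frame of mat between -0.12 and 0.08 m and y of hook_grip in the frame of mat between -0.055 and 0.055 m and height (world z) of hook_grip below 0.022 m and angle between hook_grip's own z axis and vertical below 0.1 rad and linear speed of hook below 0.02 m/s).
It fails at once if the hook is pressed against the riser or its kick strip with more than 20 N (contact force between hook and shelf above 20 N or contact force between hook and strip above 20 N).
It fails at once if the arm or fingers knock the riser with more than 10 N (contact force between any of the arm, the fingers and shelf above 10 N).
It fails at once if a bottle, the jar or the mug is moved by more than 25 mm (distance of any of bottle_a, bottle_b, bottle_c, bottle_d, dropper, jar, mug from where it was at the start of the episode above 0.025 m).
It also fails if it takes over 72 s, if anything falls off the work surface, if the arm or the gripper's body presses on something with over 40 N, if the wrist force passes 120 N, or if a joint passes its speed limit or range.

ROBOT

A 6-joint arm with a two-finger parallel gripper is mounted at the origin on the work surface. World frame = base frame: x ahead of the robot, y to its left, z up, the work surface at z = 0. Lengths are in m, angles in rad, forces in N, time in s.
With the tool pointing down it reaches from about 0.35 to 0.875 m from the base axis. Payload 4.2 kg.
Tool frame: the origin (TCP) lies at the very end of the fingers, on their centre line; the grasp point (between the pads) lies 19 mm behind it; z points along the fingers, y is the line along which they close (so a half turn about z gives the same grasp; the last joint's range is limited). The gripper opens to 87 mm and grips with 3 to 60 N. Pads are 19 mm wide; open, the fingers measure 117 mm over their backs; the gripper's body (75 mm by 190 mm) begins 51 mm behind the grasp point.
Start: joints at [-1.071, 0.385, 0.008, 0, -1.194, -0.259], TCP at [0.149, -0.607, 0.223] pointing down, gripper open.
Joint ranges: [-3.14, 3.14], [-1.21, 2.06], [-1.07, 1.41], [-3.16, 2.05], [-2.99, -0.16], [-3.1, 3.1]. Speed limits (rad/s): [2.79, 2.79, 3.14, 3.14, 3.14, 3.14].

INTERFACE

Orientations are given as a unit quaternion [w, x, y, z].
In Python, from cell import readout, vision, env gives the robot as it stands. The module is installed in compiled form; this text tells all that it offers.
- The arm moves only by the tool play_rows, never from a script. Its argument "motion" is a list of rows, each a list of 7 numbers: the shift along the tool's x, y, z in m, then the turn, a rotation vector about the tool's x, y, z in rad, then the opening, from 0 (shut) to 1 (fully open). A call has 1 to 20 rows; each row is the pose to reach, as a shift and turn from the pose commanded when the call began, along the tool's axes at that moment; what a row does not reach only later rows make up. A row lasts 1/10 s, in which the tool goes at most 50 mm and 8.59 degrees, less where a joint would pass 70% of its speed; a pose out of reach is approached as far as the arm can. A call with a gripper value outside its range is refused whole. The fingers move at their own pace and stop on an object; "squeeze" is the grip in N (left out, the last holds). Time passes only in rows, so rows that repeat a pose let the fingers close. It gives the time, the measured TCP pose, the force, the opening and the grip force at its end, in the units of the state.
- readout.read_state(): the state, without advancing time (a new reading comes with each control period).
- vision.camera(name): name is "scene" or "top" or "wrist"; returns a dict with "img" (480x640x3 uint8, red, green, blue), "mtx" (3x3 intrinsics, pixels), "dist" ([k1, k2, p1, p2, k3] as OpenCV has them; the pictures are not rectified), "view" (4x4, takes a point from world to camera coordinates); the wrist camera has in their place "mount" (4x4, takes a point from camera to tool coordinates, whose origin is the TCP and whose axes are the flange's). Camera axes: x right, y up, looking along -z (the intrinsics and any distortion apply to the point x, -y, -z); pixel columns grow to the right and rows downward; lengths in m; the calibration is good to about 2 mm. A picture is of the moment at which its call begins: read the wrist's pose just before it. There is no depth.
- env.job_done(): hands the job in; it is judged then, once.
Trained networks look in a picture, given as the dict that the camera call returned (one of the last four; its "shot" number tells which), for a name from the list of things; names that differ only in an ending like _2 or _b are one class to them, and where a whole thing is asked for, a point or a joint stands for the part that bears it (a point fixed in the world has none). Each returns a list of dicts, best first, with "confidence" (0 to 1); they miss things now and then, are a little off and sometimes report something else, mostly with a low value. They report only what shows in the picture. A call takes as long as a camera call. They do not tell look-alikes from the thing itself.
- vision.recognise(label, picture): "at" ([column, row] in pixels, amid what is visible of it).
The state is a dict: "time_s": time; "joint_pos": joint angles; "qvel": joint speeds; "tau": joint torques, N m; "tool_pos": TCP position; "eef_rot": TCP orientation; "ft_force": force on the tool from outside, world axes, zero at the start; "torque": the same for the moment, N m; "width": opening from 0.0 (shut) to 1.0 (fully open); "grasp_force": force on a finger pad.
Only numpy, scipy, OpenCV 4.12 (cv2) and the standard library are available. Lean on these libraries where they do the work, as an engineer would, in place of code of your own. Each camera call takes 0.05 s, during which the arm holds its last target. There are 200 camera calls.

## Working session

There is one attempt and no reset: what is moved stays moved. The work goes in short steps, Python scripts to look and compute and a tool call to move; the robot and the scene stay as the last step left them, time stands still between calls to the robot, and variables do not carry over. Pictures are saved under pics/ and viewed, at most 10 in all, crops included, and the job is handed in when it is done.

Besides the shell and the picture viewer there is one more tool, called after "Emit:" as name(argument=value, ...) on one line, values as JSON. play_rows: Moves the arm, as the interface text tells. Its arguments: {"type":"object","properties":{"motion":{"type":"array","items":{"type":"array","items":{"type":"number"}}},"squeeze":{"type":"number"}},"required":["motion"]}

```bash
mkdir -p pics
cat > h.py <<'E'
import numpy as np, cv2
from cell import readout, vision, env
from scipy.spatial.transform import Rotation as R
def save(p,n): cv2.imwrite('pics/'+n, p['img'][:,:,::-1])
def pose():
    s=readout.read_state(); q=s['eef_rot']
    T=np.eye(4); T[:3,:3]=R.from_quat([q[1],q[2],q[3],q[0]]).as_matrix(); T[:3,3]=s['tool_pos']; return s,T
def c2w(p,T=None):
    return np.linalg.inv(p['view']) if 'view' in p else T@p['mount']
def px2w(p,uv,z,T=None):
    M=c2w(p,T); u=cv2.undistortPoints(np.array([[uv]],float),np.array(p['mtx'],float),np.array(p['dist'],float))[0,0]
    d=M[:3,:3]@np.array([u[0],-u[1],-1]); o=M[:3,3]; return o+d*(z-o[2])/d[2]
E
python3 - <<'E'
from h import *
s,T=pose(); print(s['tool_pos'],T[:3,:3].round(2),s['width'])
for n in ['scene','top']:
    p=vision.camera(n); save(p,n+'.png'); print(n,c2w(p)[:3,3].round(3))
    for l in ['shelf','hook_grip','hook_foot','mat','tub','bottle_d','dropper','jar','mug']:
        print(l,[(np.round(d['at']).tolist(),round(d['confidence'],2),px2w(p,d['at'],0.01)[:2].round(3).tolist()) for d in vision.recognise(l,p)[:5]])
E
```

```text
[ 0.14893786 -0.60637039  0.22144377] [[-0.97 -0.24 -0.  ]
 [-0.24  0.97  0.  ]
 [ 0.    0.   -1.  ]] 1.0037600577834398
scene [ 1.12  -0.124  0.998]
shelf [([355.0, 325.0], 0.74, [0.729, 0.023])]
hook_grip [([200.0, 366.0], 0.95, [0.78, -0.307]), ([356.0, 324.0], 0.67, [0.727, 0.026]), ([193.0, 262.0], 0.56, [0.532, -0.319]), ([163.0, 195.0], 0.52, [0.326, -0.394])]
hook_foot [([192.0, 264.0], 0.75, [0.536, -0.322]), ([202.0, 363.0], 0.71, [0.773, -0.303]), ([165.0, 194.0], 0.66, [0.324, -0.389])]
mat [([190.0, 275.0], 0.65, [0.565, -0.327]), ([524.0, 262.0], 0.34, [0.63, 0.443])]
tub [([470.0, 201.0], 0.71, [0.444, 0.366])]
bottle_d [([302.0, 326.0], 0.94, [0.717, -0.09]), ([402.0, 308.0], 0.92, [0.704, 0.129]), ([410.0, 157.0], 0.84, [0.285, 0.25]), ([346.0, 315.0], 0.76, [0.705, 0.006])]
dropper [([217.0, 175.0], 0.83, [0.28, -0.255])]
jar [([100.0, 261.0], 0.72, [0.5, -0.537]), ([302.0, 326.0], 0.38, [0.717, -0.09])]
mug [([527.0, 264.0], 0.68, [0.637, 0.447]), ([355.0, 325.0], 0.56, [0.729, 0.021]), ([345.0, 314.0], 0.36, [0.703, 0.005])]
top [ 0.296 -0.031  1.826]
shelf [([289.0, 187.0], 0.98, [0.719, 0.02])]
hook_grip [([398.0, 167.0], 0.61, [0.788, -0.31]), ([426.0, 323.0], 0.57, [0.315, -0.392]), ([404.0, 255.0], 0.56, [0.517, -0.328])]
hook_foot [([400.0, 247.0], 0.65, [0.54, -0.314]), ([427.0, 325.0], 0.53, [0.309, -0.396])]
mat [([400.0, 243.0], 0.66, [0.553, -0.315]), ([214.0, 327.0], 0.16, [0.294, 0.234])]
tub [([173.0, 274.0], 0.95, [0.45, 0.361]), ([289.0, 183.0], 0.69, [0.731, 0.022]), ([295.0, 177.0], 0.6, [0.75, 0.002])]
bottle_d [([214.0, 328.0], 0.67, [0.294, 0.232]), ([292.0, 179.0], 0.61, [0.743, 0.013]), ([328.0, 174.0], 0.56, [0.76, -0.098]), ([255.0, 175.0], 0.46, [0.754, 0.126]), ([379.0, 328.0], 0.34, [0.299, -0.251])]
dropper [([379.0, 326.0], 0.61, [0.305, -0.253])]
jar [([467.0, 249.0], 0.57, [0.537, -0.518])]
mug []
```

View pics/scene.png

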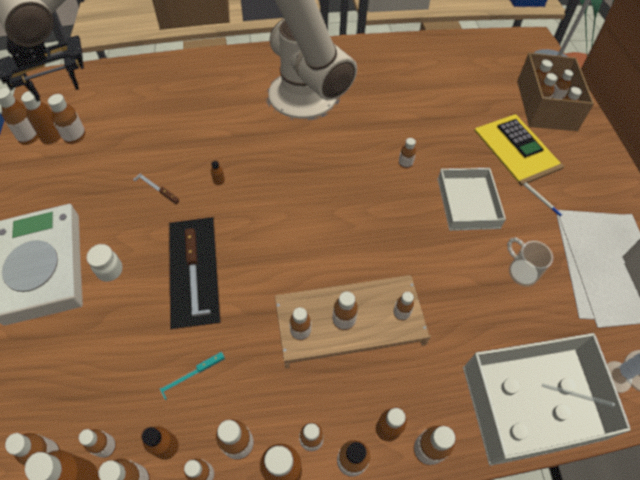

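View pics/top.png

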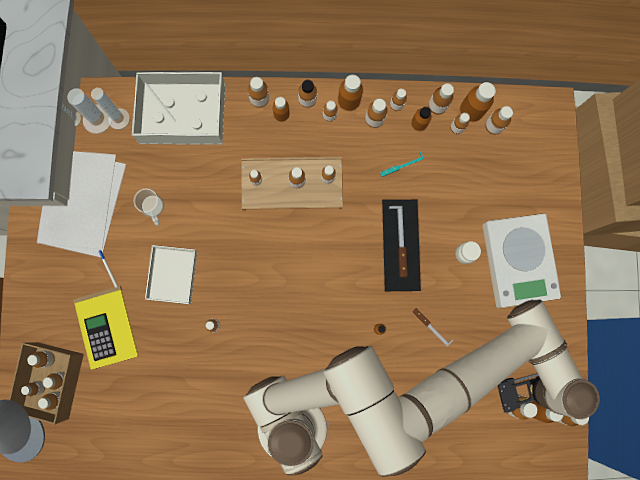

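The hook lies on the black mat: in the top view its handle is at (403,262) and its foot at (395,208). The riser's corners are near (242,158), (342,158), (342,208) and (242,208), and the tub is at (171,274). The scene view shows the turquoise hook and the small hook, which I'll leave alone.

Run:
```python
from h import *
for n,box in [('top',(375,435,190,300)),('scene',(160,225,210,335))]:
    p=vision.camera(n); im=p['img'].astype(int); x0,x1,y0,y1=box
    sub=im[y0:y1,x0:x1]; r,g,b=sub[...,0],sub[...,1],sub[...,2]
    Rm=((r-b)>35)
    k,lab,st,ce=cv2.connectedComponentsWithStats(Rm.astype(np.uint8))
    # components fully inside the box
    for i in range(1,k):
        x,y,w,h,a=st[i]
        if a>40 and x>0 and y>0 and x+w<x1-x0 and y+h<y1-y0:
            rr=cv2.minAreaRect(np.argwhere(lab==i)[:,::-1].astype(np.float32)); bp=cv2.boxPoints(rr)+[x0,y0]
            print(n,'handle',px2w(p,ce[i]+[x0,y0],0.022)[:2].round(4),a,[px2w(p,c,0.026)[:2].round(3).tolist() for c in bp])
    St=(sub.min(-1)>110)&(abs(r-b)<30)
    ys,xs=np.where(St)
    if n=='top':
        for row in range(0,y1-y0,6):
            m=xs[(ys==row)&(xs>8)&(xs<43)]
            if len(m): print(row+y0,m.min()+x0,m.max()+x0,px2w(p,[m.mean()+x0,row+y0],0.006)[:2].round(4))
p=vision.camera('top')
for c in [(242,158),(342,158),(342,208),(242,208)]: print('shelf',px2w(p,c,.04)[:2].round(3))
for c in [(153,246),(196,248),(189,304),(146,300)]: print('tub',px2w(p,c,.04)[:2].round(3))
for c in [(383,200),(419,199),(420,291),(384,291)]: print('mat',px2w(p,c,.003)[:2].round(3))
p=vision.camera('scene')
for c in [(276,294),(413,278),(427,339),(286,359)]: print('shelf_s',px2w(p,c,.04)[:2].round(3))
```

```text
top handle [ 0.4944 -0.3198] 218 [[0.539, -0.309], [0.539, -0.33], [0.453, -0.33], [0.452, -0.309]]
208 390 401 [ 0.6604 -0.3024]
214 398 401 [ 0.6422 -0.3145]
220 398 402 [ 0.6237 -0.3159]
226 398 402 [ 0.6054 -0.3157]
232 399 402 [ 0.5871 -0.3171]
238 399 403 [ 0.5688 -0.3185]
244 399 403 [ 0.5506 -0.3184]
scene handle [ 0.4911 -0.3219] 266 [[0.449, -0.334], [0.45, -0.314], [0.539, -0.309], [0.538, -0.329]]
shelf [0.799 0.163]
shelf [ 0.804 -0.137]
shelf [ 0.651 -0.138]
shelf [0.646 0.158]
tub [0.528 0.418]
tub [0.524 0.29 ]
tub [0.36  0.304]
tub [0.369 0.431]
mat [ 0.685 -0.265]
mat [ 0.69  -0.375]
mat [ 0.41  -0.375]
mat [ 0.409 -0.267]
shelf_s [ 0.65  -0.137]
shelf_s [0.651 0.162]
shelf_s [0.792 0.158]
shelf_s [ 0.795 -0.131]
```

```bash
cat >> h.py <<'E'
def go(x,y,z,yaw):
    "shift in tool axes to a tool-down pose whose tool x points along world angle pi+yaw"
    s,T=pose(); Rt=np.array([[-np.cos(yaw),-np.sin(yaw),0],[-np.sin(yaw),np.cos(yaw),0],[0,0,-1]]).T.T
    Rt=np.column_stack([[-np.cos(yaw),-np.sin(yaw),0],[-np.sin(yaw),np.cos(yaw),0],[0,0,-1]])
    print('shift',(T[:3,:3].T@(np.array([x,y,z])-T[:3,3])).round(4),'rv',R.from_matrix(T[:3,:3].T@Rt).as_rotvec().round(4))
E
python3 - <<'E'
from h import *
go(.483,-.321,.16,.04)
E
```

```text
shift [-0.3925  0.1981  0.0626] rv [-1.000e-04  0.000e+00  2.008e-01]
```

Emit:
play_rows(motion=[[-0.04, 0.02, 0.006, 0, 0, 0.02, 1], [-0.08, 0.04, 0.012, 0, 0, 0.04, 1], [-0.12, 0.06, 0.018, 0, 0, 0.06, 1], [-0.16, 0.08, 0.024, 0, 0, 0.08, 1], [-0.2, 0.1, 0.03, 0, 0, 0.1, 1], [-0.24, 0.12, 0.036, 0, 0, 0.12, 1], [-0.28, 0.14, 0.042, 0, 0, 0.14, 1], [-0.32, 0.16, 0.048, 0, 0, 0.16, 1], [-0.36, 0.18, 0.055, 0, 0, 0.18, 1], [-0.3925, 0.198, 0.0626, 0, 0, 0.2, 1], [-0.3925, 0.198, 0.0626, 0, 0, 0.2, 1], [-0.3925, 0.198, 0.0626, 0, 0, 0.2, 1], [-0.3925, 0.198, 0.0626, 0, 0, 0.2, 1]])

```text
time_s: 2.5
tool_pos: [0.4826, -0.3215, 0.1601]
eef_rot: [-0.0, -0.02, 1.0, -0.0]
ft_force: [0.5, -0.1, 0.5]
width: 0.999
grasp_force: 0.0
```

Run:
```python
from h import *
s,T=pose(); print(s['tool_pos'],s['ft_force'])
p=vision.camera('wrist'); save(p,'w1.png'); print(c2w(p,T)[:3,3])
im=p['img'].astype(int); r,g,b=im[...,0],im[...,1],im[...,2]
k,lab,st,ce=cv2.connectedComponentsWithStats(((r-b)>35).astype(np.uint8))
for i in range(1,k):
    if st[i][4]>800:
        bp=cv2.boxPoints(cv2.minAreaRect(np.argwhere(lab==i)[:,::-1].astype(np.float32)))
        print(st[i],px2w(p,ce[i],.022,T)[:2].round(4),[px2w(p,c,.027,T)[:2].round(3).tolist() for c in bp])
go(.483,-.321,.02,.04)
```

```text
[ 0.48256881 -0.32152291  0.1601447 ] [ 0.46896659 -0.1013164   0.49315142]
[ 0.412426   -0.32426386  0.32111162]
[     0      0    640    316 161258] [ 0.4116 -0.3168] [[0.335, -0.537], [0.318, -0.116], [0.542, -0.059], [0.563, -0.575]]
[ 304  184   28  113 3056] [ 0.4902 -0.3212] [[0.447, -0.333], [0.447, -0.313], [0.535, -0.309], [0.536, -0.33]]
[  75  299   41   71 1502] [ 0.5801 -0.5069] [[0.609, -0.523], [0.544, -0.51], [0.546, -0.48], [0.612, -0.492]]
[ 520  299   41   71 1427] [ 0.5647 -0.1292] [[0.533, -0.159], [0.529, -0.13], [0.592, -0.111], [0.597, -0.141]]
[ 165  352   93   53 3708] [ 0.62   -0.4002] [[0.591, -0.444], [0.588, -0.368], [0.638, -0.368], [0.641, -0.447]]
[ 283  352  357   52 8547] [ 0.6187 -0.1965] [[0.587, -0.346], [0.575, -0.051], [0.623, -0.039], [0.636, -0.345]]
shift [-0.0006  0.0008  0.1403] rv [-0.0002  0.0003 -0.0004]
```

View pics/w1.png

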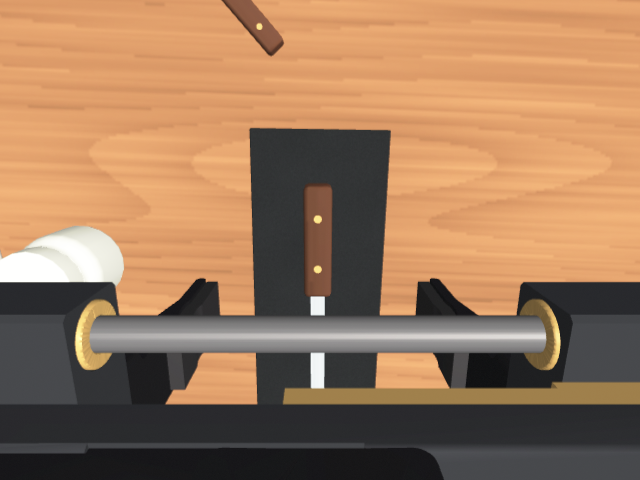

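The handle is at (318,240), centred at world (0.491, -0.321), which agrees with the earlier fix. I'm going down onto it, slightly behind its centre.

Emit:
play_rows(motion=[[0.003, 0, 0.04, 0, 0, 0, 1], [0.003, 0, 0.08, 0, 0, 0, 1], [0.003, 0, 0.115, 0, 0, 0, 1], [0.003, 0, 0.135, 0, 0, 0, 1], [0.003, 0, 0.148, 0, 0, 0, 1], [0.003, 0, 0.1545, 0, 0, 0, 1], [0.003, 0, 0.1545, 0, 0, 0, 0], [0.003, 0, 0.1545, 0, 0, 0, 0], [0.003, 0, 0.1545, 0, 0, 0, 0], [0.003, 0, 0.1545, 0, 0, 0, 0], [0.003, 0, 0.1545, 0, 0, 0, 0], [0.003, 0, 0.1545, 0, 0, 0, 0], [0.003, 0, 0.1545, 0, 0, 0, 0], [0.003, 0, 0.1545, 0, 0, 0, 0]], squeeze=50)

```text
time_s: 3.95
tool_pos: [0.48, -0.3212, 0.0055]
eef_rot: [0.0, -0.02, 1.0, -0.0]
ft_force: [0.0, 0.5, 0.8]
width: 0.354
grasp_force: 0.0
```

Emit:
play_rows(motion=[[0, 0, 0, 0, 0, 0, 0], [0, 0, 0, 0, 0, 0, 0], [0, 0, 0, 0, 0, 0, 0], [0, 0, 0, 0, 0, 0, 0], [0, 0, 0, 0, 0, 0, 0], [0, 0, 0, 0, 0, 0, 0], [0, 0, -0.005, 0, 0, 0, 0], [0, 0, -0.015, 0, 0, 0, 0], [0, 0, -0.03, 0, 0, 0, 0], [0, 0, -0.045, 0, 0, 0, 0], [0, 0, -0.045, 0, 0, 0, 0]])

```text
time_s: 5.05
tool_pos: [0.4818, -0.3219, 0.0533]
eef_rot: [0.003, -0.021, 1.0, -0.001]
ft_force: [-0.0, -0.1, -0.1]
width: 0.253
grasp_force: 50.0
```

Run:
```python
from h import *
s,T=pose(); print(s['tool_pos'],s['ft_force'],s['width'],s['grasp_force'])
p=vision.camera('wrist'); save(p,'w2.png')
p=vision.camera('scene'); cv2.imwrite('pics/s2.png',cv2.resize(p['img'][180:360,140:460,::-1],(800,450)))
```

```text
[ 0.48175887 -0.32187206  0.05326249] [-0.00819996 -0.06548481 -0.10869622] 0.25331699732028434 49.98874958837405
```

View pics/s2.png

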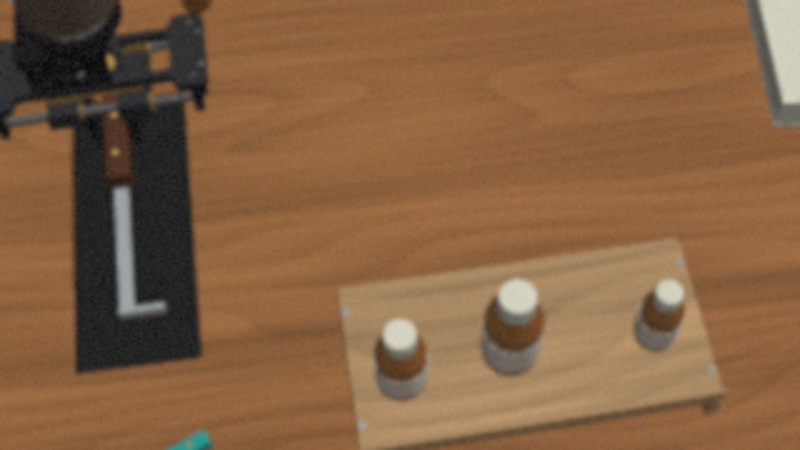

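The hook is held level in the gripper, with its foot near (188,304) in the full scene picture. The riser's front is clear.

Run:
```python
from h import *
p=vision.camera('scene')
im=p['img'].astype(int)
M=c2w(p)
for z in (.045,.055): print(z,[px2w(p,c,z)[:3].round(3).tolist() for c in [(188,304.5),(206,302.5),(189,256)]])
go(.42,-.10,.05,0)
```

```text
0.045 [[0.654, -0.323, 0.045], [0.654, -0.285, 0.045], [0.535, -0.321, 0.045]]
0.055 [[0.659, -0.321, 0.055], [0.659, -0.283, 0.055], [0.541, -0.318, 0.055]]
shift [0.0506 0.2232 0.0003] rv [ 0.0005 -0.0005  0.0404]
```

Emit:
play_rows(motion=[[0.01, 0.03, 0, 0, 0, 0.005, 0], [0.02, 0.07, 0, 0, 0, 0.01, 0], [0.03, 0.11, 0, 0, 0, 0.02, 0], [0.04, 0.15, 0, 0, 0, 0.03, 0], [0.0506, 0.19, 0, 0, 0, 0.04, 0], [0.0506, 0.215, 0, 0, 0, 0.04, 0], [0.0506, 0.223, 0, 0, 0, 0.04, 0], [0.0506, 0.223, 0.02, 0, 0, 0.04, 0], [0.0506, 0.223, 0.035, 0, 0, 0.04, 0], [0.0506, 0.223, 0.045, 0, 0, 0.04, 0], [0.0506, 0.223, 0.045, 0, 0, 0.04, 0], [0.0506, 0.223, 0.045, 0, 0, 0.04, 0]])

```text
time_s: 6.4
tool_pos: [0.4205, -0.1008, 0.0053]
eef_rot: [-0.0, -0.0, 1.0, -0.0]
ft_force: [-0.6, 0.8, -1.2]
width: 0.248
grasp_force: 50.0
```

Run:
```python
from h import *
s,T=pose(); print(s['tool_pos'].round(4) if hasattr(s['tool_pos'],'round') else s['tool_pos'],s['ft_force'],s['torque'])
p=vision.camera('scene'); cv2.imwrite('pics/s3.png',cv2.resize(p['img'][200:380,220:460,::-1],(800,600)))
go(.42,-.10,.0045,0)
```

```text
[ 0.4205 -0.1008  0.0053] [-0.64333434  0.75217768 -1.24326309] [-0.03186732  0.00578746  0.01992438]
shift [0.0008 0.0007 0.0012] rv [-0.      0.0006  0.0004]
```

View pics/s3.png

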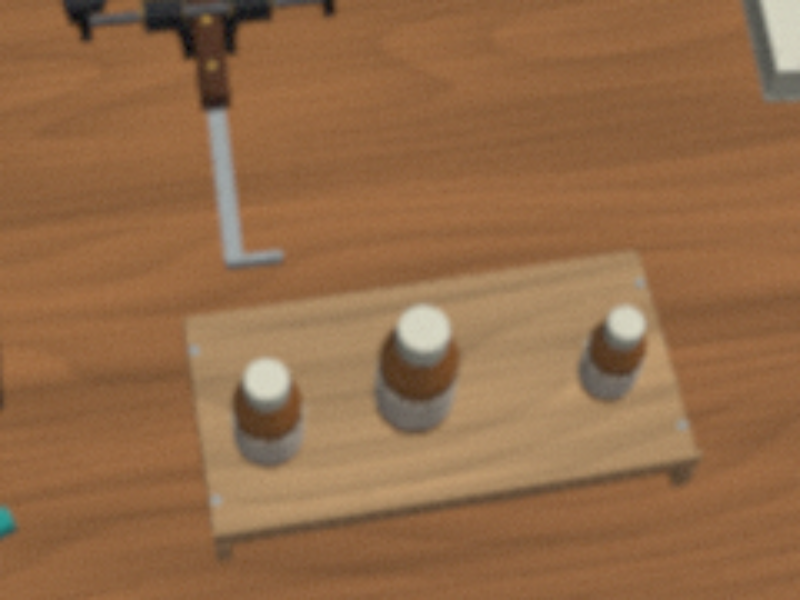

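The hook's foot is at (228–283, 260) in the crop, in front of the riser and clear of its right panel. I'm inserting it to just short of the nearest possible strip position.

Emit:
play_rows(motion=[[-0.01, 0.0, 0.001, 0, 0, 0, 0], [-0.025, 0.0, 0.001, 0, 0, 0, 0], [-0.04, 0.0, 0.001, 0, 0, 0, 0], [-0.055, 0.0, 0.001, 0, 0, 0, 0], [-0.07, 0, 0.001, 0, 0, 0, 0], [-0.08, 0, 0.001, 0, 0, 0, 0], [-0.09, 0, 0.001, 0, 0, 0, 0], [-0.1, 0, 0.001, 0, 0, 0, 0], [-0.107, 0, 0.001, 0, 0, 0, 0], [-0.11, 0, 0.001, 0, 0, 0, 0], [-0.11, 0, 0.001, 0, 0, 0, 0]], squeeze=12)

```text
time_s: 7.55
tool_pos: [0.5305, -0.1003, 0.0044]
eef_rot: [-0.0, -0.0, 1.0, 0.0]
ft_force: [-0.6, -0.7, -1.2]
width: 0.249
grasp_force: 12.0
```

Emit:
play_rows(motion=[[-0.002, 0, 0, 0, 0, 0, 0], [-0.004, 0, 0, 0, 0, 0, 0], [-0.006, 0, 0, 0, 0, 0, 0], [-0.008, 0, 0, 0, 0, 0, 0], [-0.008, 0, 0, 0, 0, 0, 0]])

```text
time_s: 8.05
tool_pos: [0.5387, -0.1003, 0.0045]
eef_rot: [0.0, -0.0, 1.0, 0.0]
ft_force: [-0.8, 0.2, -1.1]
width: 0.25
grasp_force: 12.0
```

No contact yet, so I'm creeping on.

Emit:
play_rows(motion=[[-0.002, 0, 0, 0, 0, 0, 0], [-0.004, 0, 0, 0, 0, 0, 0], [-0.006, 0, 0, 0, 0, 0, 0], [-0.008, 0, 0, 0, 0, 0, 0], [-0.008, 0, 0, 0, 0, 0, 0]])

```text
time_s: 8.55
tool_pos: [0.5396, -0.101, 0.0026]
eef_rot: [-0.007, 0.001, 1.0, -0.0]
ft_force: [-9.9, -1.0, 0.5]
width: 0.245
grasp_force: 12.0
```

Contact at −9.9 N: the strip's face is at about x = 0.7205. I'm backing off to a feather touch and sweeping left.

Emit:
play_rows(motion=[[0.004, 0, 0, 0, 0, 0, 0], [0.007, 0, 0, 0, 0, 0, 0], [0.0075, 0, 0, 0, 0, 0, 0], [0.0075, 0.004, 0, 0, 0, 0, 0], [0.0075, 0.008, 0, 0, 0, 0, 0], [0.0075, 0.012, 0, 0, 0, 0, 0], [0.0075, 0.016, 0, 0, 0, 0, 0], [0.0075, 0.02, 0, 0, 0, 0, 0], [0.0075, 0.024, 0, 0, 0, 0, 0], [0.0075, 0.028, 0, 0, 0, 0, 0], [0.0075, 0.032, 0, 0, 0, 0, 0], [0.0075, 0.036, 0, 0, 0, 0, 0], [0.0075, 0.04, 0, 0, 0, 0, 0], [0.0075, 0.044, 0, 0, 0, 0, 0], [0.0075, 0.048, 0, 0, 0, 0, 0]])

```text
time_s: 10.05
tool_pos: [0.538, -0.0522, 0.0042]
eef_rot: [-0.001, -0.0, 1.0, -0.0]
ft_force: [-3.7, -0.3, 0.4]
width: 0.253
grasp_force: 12.0
```

Emit:
play_rows(motion=[[0.0008, 0.004, 0, 0, 0, 0, 0], [0.0016, 0.008, 0, 0, 0, 0, 0], [0.0017, 0.012, 0, 0, 0, 0, 0], [0.0018, 0.016, 0, 0, 0, 0, 0], [0.0018, 0.02, 0, 0, 0, 0, 0], [0.0018, 0.024, 0, 0, 0, 0, 0], [0.0019, 0.028, 0, 0, 0, 0, 0], [0.0019, 0.032, 0, 0, 0, 0, 0], [0.002, 0.036, 0, 0, 0, 0, 0], [0.002, 0.04, 0, 0, 0, 0, 0], [0.002, 0.044, 0, 0, 0, 0, 0], [0.002, 0.048, 0, 0, 0, 0, 0], [0.0021, 0.052, 0, 0, 0, 0, 0], [0.0021, 0.056, 0, 0, 0, 0, 0], [0.0022, 0.06, 0, 0, 0, 0, 0]])

```text
time_s: 11.55
tool_pos: [0.536, 0.0078, 0.0043]
eef_rot: [-0.001, -0.0, 1.0, -0.0]
ft_force: [-4.3, -1.1, -0.6]
width: 0.252
grasp_force: 12.0
```

Emit:
play_rows(motion=[[0.0008, 0.004, 0, 0, 0, 0, 0], [0.0014, 0.008, 0, 0, 0, 0, 0], [0.0016, 0.012, 0, 0, 0, 0, 0], [0.0018, 0.016, 0, 0, 0, 0, 0], [0.002, 0.02, 0, 0, 0, 0, 0], [0.0022, 0.024, 0, 0, 0, 0, 0], [0.0024, 0.028, 0, 0, 0, 0, 0], [0.0026, 0.032, 0, 0, 0, 0, 0], [0.0028, 0.036, 0, 0, 0, 0, 0], [0.003, 0.04, 0, 0, 0, 0, 0], [0.003, 0.044, 0, 0, 0, 0, 0], [0.003, 0.048, 0, 0, 0, 0, 0]])

```text
time_s: 12.75
tool_pos: [0.5336, 0.056, 0.0045]
eef_rot: [0.0, -0.0, 1.0, 0.0]
ft_force: [0.1, -0.2, -1.8]
width: 0.253
grasp_force: 12.0
```

Emit:
play_rows(motion=[[0, 0.004, 0, 0, 0, 0, 0], [0, 0.008, 0, 0, 0, 0, 0], [0, 0.012, 0, 0, 0, 0, 0], [0.0002, 0.016, 0, 0, 0, 0, 0], [0.0003, 0.02, 0, 0, 0, 0, 0], [0.0003, 0.024, 0, 0, 0, 0, 0], [0.0004, 0.028, 0, 0, 0, 0, 0], [0.0005, 0.032, 0, 0, 0, 0, 0], [0.0006, 0.036, 0, 0, 0, 0, 0], [0.0006, 0.04, 0, 0, 0, 0, 0], [0.0007, 0.044, 0, 0, 0, 0, 0], [0.0007, 0.047, 0, 0, 0, 0, 0], [0.0007, 0.047, 0, 0, 0, 0, 0]])

```text
time_s: 14.05
tool_pos: [0.5328, 0.1031, 0.0044]
eef_rot: [-0.0, -0.001, 1.0, -0.0]
ft_force: [-0.1, 0.2, -1.4]
width: 0.252
grasp_force: 12.0
```

Emit:
play_rows(motion=[[0.003, 0, 0, 0, 0, 0, 0], [0.008, 0, 0, 0, 0, 0, 0], [0.014, 0, 0, 0, 0, 0, 0], [0.02, 0, 0, 0, 0, 0, 0], [0.026, 0, 0, 0, 0, 0, 0], [0.032, 0, 0, 0, 0, 0, 0], [0.038, 0, 0, 0, 0, 0, 0], [0.044, 0, 0, 0, 0, 0, 0], [0.05, 0, 0, 0, 0, 0, 0], [0.056, 0, 0, 0, 0, 0, 0], [0.062, 0, 0, 0, 0, 0, 0], [0.068, 0, 0, 0, 0, 0, 0], [0.075, 0, 0, 0, 0, 0, 0], [0.082, 0, 0, 0, 0, 0, 0], [0.089, 0, 0, 0, 0, 0, 0], [0.096, 0, 0, 0, 0, 0, 0], [0.104, 0, 0, 0, 0, 0, 0], [0.112, 0, 0, 0, 0, 0, 0], [0.117, 0, 0, 0, 0, 0, 0], [0.117, 0, 0, 0, 0, 0, 0]])

```text
time_s: 16.05
tool_pos: [0.4149, 0.1024, 0.0045]
eef_rot: [-0.0, -0.001, 1.0, -0.0]
ft_force: [-0.1, -0.8, -1.5]
width: 0.252
grasp_force: 12.0
```

Run:
```python
from h import *
p=vision.camera('scene'); cv2.imwrite('pics/s4.png',cv2.resize(p['img'][180:360,240:480,::-1],(800,600)))
s,T=pose();print(s['tool_pos'])
go(.41,.08,.06,0)
```

```text
[0.41564624 0.10264963 0.00453148]
shift [ 0.0057 -0.0226 -0.0555] rv [0.     0.0001 0.0013]
```

View pics/s4.png

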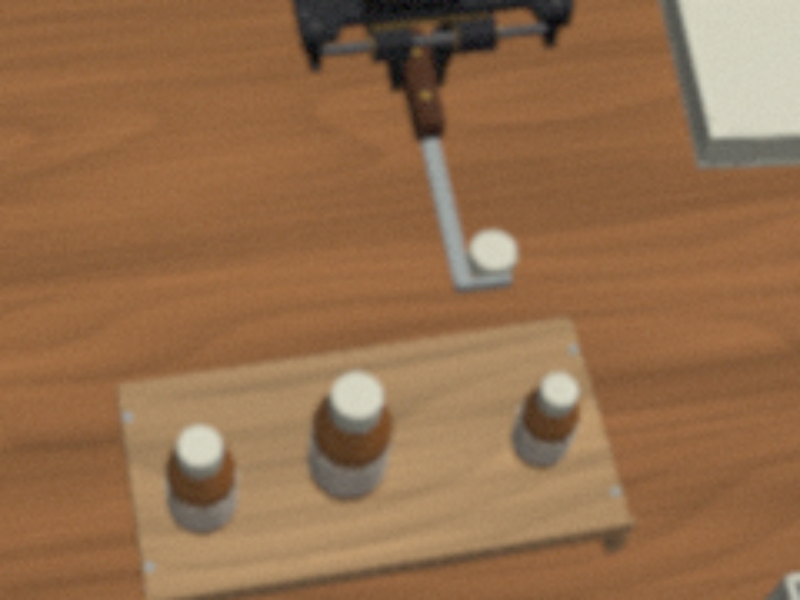

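The cap is out in the open, in the crook of the hook at crop (493,250), which is scene pixel (388,255). I'm freeing the hook, lifting it and carrying it back to the mat.

Emit:
play_rows(motion=[[-0.004, -0.003, 0, 0, 0, 0, 0], [-0.007, -0.005, 0, 0, 0, 0, 0], [-0.007, -0.005, 0, 0, 0, 0, 0], [-0.007, -0.005, -0.01, 0, 0, 0, 0], [-0.007, -0.005, -0.03, 0, 0, 0, 0], [-0.007, -0.005, -0.055, 0, 0, 0, 0], [-0.007, -0.02, -0.055, 0, 0, 0, 0], [-0.007, -0.05, -0.055, 0, 0, 0, 0], [-0.007, -0.09, -0.055, 0, 0, 0, 0], [-0.007, -0.13, -0.055, 0, 0, 0, 0], [-0.007, -0.17, -0.055, 0, 0, 0, 0], [-0.007, -0.21, -0.055, 0, 0, 0, 0], [-0.007, -0.25, -0.055, 0, 0, 0, 0], [-0.007, -0.29, -0.055, 0, 0, -0.01, 0], [-0.007, -0.33, -0.055, 0, 0, -0.02, 0], [-0.007, -0.37, -0.055, 0, 0, -0.03, 0], [-0.01, -0.41, -0.055, 0, 0, -0.04, 0], [-0.03, -0.424, -0.055, 0, 0, -0.04, 0], [-0.055, -0.424, -0.055, 0, 0, -0.04, 0], [-0.065, -0.424, -0.055, 0, 0, -0.04, 0]], squeeze=50)

```text
time_s: 18.1
tool_pos: [0.4829, -0.3224, 0.06]
eef_rot: [0.001, -0.02, 1.0, -0.0]
ft_force: [0.4, -0.2, -0.9]
width: 0.248
grasp_force: 50.0
```

Run:
```python
from h import *
p=vision.camera('scene'); cv2.imwrite('pics/s5.png',cv2.resize(p['img'][180:360,140:460,::-1],(800,450)))
s,T=pose();print(s['tool_pos'])
go(.48,-.3215,.0065,.04)
# white cap
im=p['img'].astype(int)[235:275,370:405]; m=(im.min(-1)>150); ys,xs=np.where(m)
c=[xs.mean()+370,ys.mean()+235]; print(len(xs),c,px2w(p,c,.017)[:2].round(4))
```

```text
[ 0.4836007  -0.32187894  0.05986065]
shift [0.0037 0.0006 0.0534] rv [-0.001   0.0019  0.0015]
119 [np.float64(387.7142857142857), np.float64(254.92436974789916)] [0.5737 0.125 ]
```

View pics/s5.png

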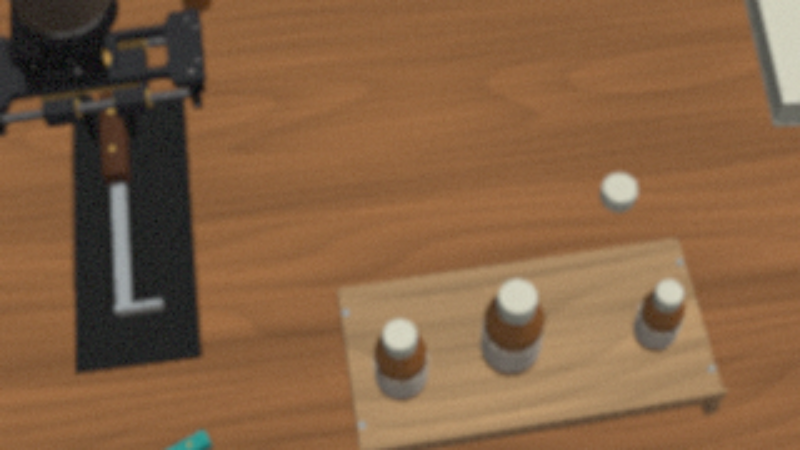

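The hook hangs level over the mat, and the cap stands alone at scene pixel (388,255), about (0.574, 0.125) in the world. I'm laying the hook down and releasing it.

Emit:
play_rows(motion=[[0.0037, 0, 0.02, 0, 0, 0, 0], [0.0037, 0, 0.038, 0, 0, 0, 0], [0.0037, 0, 0.048, 0, 0, 0, 0], [0.0037, 0, 0.052, 0, 0, 0, 0], [0.0037, 0, 0.0535, 0, 0, 0, 0], [0.0037, 0, 0.0535, 0, 0, 0, 0.3], [0.0037, 0, 0.0535, 0, 0, 0, 0.5], [0.0037, 0, 0.0535, 0, 0, 0, 0.8], [0.0037, 0, 0.0535, 0, 0, 0, 0.8], [0.0037, 0, 0.0535, 0, 0, 0, 0.8], [0.0037, 0, 0.0535, 0, 0, 0, 0.8], [0.0037, 0, 0.0535, 0, 0, 0, 0.8], [0.0037, 0, 0.03, 0, 0, 0, 0.8], [0.0037, 0, 0, 0, 0, 0, 0.8], [0.0037, 0, -0.04, 0, 0, 0, 0.8], [0.0037, 0, -0.08, 0, 0, 0, 0.8], [0.0037, 0, -0.08, 0, 0, 0, 0.8]])

```text
time_s: 19.85
tool_pos: [0.481, -0.3233, 0.146]
eef_rot: [0.006, -0.021, 1.0, -0.003]
ft_force: [0.3, 0.1, 0.8]
width: 0.801
grasp_force: 0.0
```

Run:
```python
from h import *
s,T=pose();print(s['tool_pos'],s['width'])
go(.565,.125,.14,0)
```

```text
[ 0.48104429 -0.32329802  0.14595104] 0.8012061533030401
shift [-0.1027  0.4444  0.0043] rv [-0.006   0.0115  0.0422]
```

Emit:
play_rows(motion=[[-0.012, 0.04, -0.01, 0, 0, 0.004, 0.8], [-0.024, 0.08, -0.015, 0, 0, 0.008, 0.8], [-0.036, 0.12, -0.015, 0, 0, 0.012, 0.8], [-0.048, 0.16, -0.015, 0, 0, 0.016, 0.8], [-0.06, 0.2, -0.015, 0, 0, 0.02, 0.8], [-0.072, 0.24, -0.015, 0, 0, 0.025, 0.8], [-0.084, 0.28, -0.015, 0, 0, 0.03, 0.8], [-0.095, 0.32, -0.015, 0, 0, 0.035, 0.8], [-0.108, 0.36, -0.015, 0, 0, 0.04, 0.8], [-0.12, 0.4, -0.015, 0, 0, 0.042, 0.8], [-0.125, 0.43, -0.015, 0, 0, 0.042, 0.8], [-0.125, 0.444, -0.015, 0, 0, 0.042, 0.8], [-0.125, 0.444, -0.015, 0, 0, 0.042, 0.8], [-0.125, 0.444, -0.015, 0, 0, 0.042, 0.8]])

```text
time_s: 21.25
tool_pos: [0.5837, 0.1267, 0.1541]
eef_rot: [-0.001, 0.001, 1.0, -0.0]
ft_force: [0.3, 0.0, 0.2]
width: 0.798
grasp_force: 0.0
```

Run:
```python
from h import *
s,T=pose();print(s['tool_pos'])
p=vision.camera('wrist'); save(p,'w3.png')
im=p['img'].astype(int); m=((im.min(-1)>165)).astype(np.uint8)
k,lab,st,ce=cv2.connectedComponentsWithStats(m)
for i in range(1,k):
    if st[i][4]>300: print(st[i],px2w(p,ce[i],.02,T)[:2].round(4))
go(.574,.125,.004,0)
```

```text
[0.58369474 0.12666907 0.15405302]
[ 564    0   76  149 8707] [0.476 0.329]
[ 295  198   43   43 1374] [0.5747 0.1255]
[368 334 136   4 405] [0.6723 0.2325]
shift [ 0.0097 -0.0012  0.1502] rv [-0.0004 -0.0008 -0.002 ]
```

View pics/w3.png

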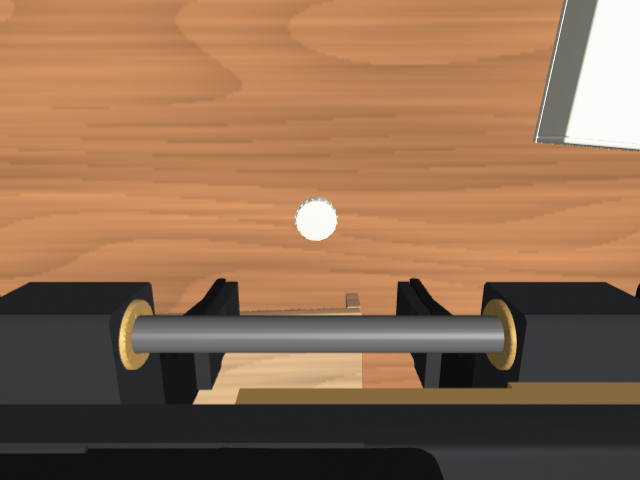

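The wrist view shows the cap at (316,219), world (0.5745, 0.1255), centred between the fingers. I'm going down to grasp it.

Emit:
play_rows(motion=[[0.009, -0.001, 0.04, 0, 0, 0, 0.8], [0.009, -0.001, 0.08, 0, 0, 0, 0.8], [0.009, -0.001, 0.115, 0, 0, 0, 0.8], [0.009, -0.001, 0.135, 0, 0, 0, 0.8], [0.009, -0.001, 0.146, 0, 0, 0, 0.8], [0.009, -0.001, 0.15, 0, 0, 0, 0.8], [0.009, -0.001, 0.15, 0, 0, 0, 0], [0.009, -0.001, 0.15, 0, 0, 0, 0], [0.009, -0.001, 0.15, 0, 0, 0, 0], [0.009, -0.001, 0.15, 0, 0, 0, 0], [0.009, -0.001, 0.15, 0, 0, 0, 0], [0.009, -0.001, 0.15, 0, 0, 0, 0], [0.009, -0.001, 0.15, 0, 0, 0, 0], [0.009, -0.001, 0.15, 0, 0, 0, 0], [0.009, -0.001, 0.15, 0, 0, 0, 0], [0.009, -0.001, 0.15, 0, 0, 0, 0], [0.009, -0.001, 0.14, 0, 0, 0, 0], [0.009, -0.001, 0.11, 0, 0, 0, 0], [0.009, -0.001, 0.07, 0, 0, 0, 0], [0.009, -0.001, 0.03, 0, 0, 0, 0]], squeeze=15)

```text
time_s: 23.3
tool_pos: [0.5748, 0.1259, 0.1256]
eef_rot: [-0.001, 0.001, 1.0, -0.0]
ft_force: [0.6, 0.9, 0.7]
width: 0.361
grasp_force: 15.0
```

Run:
```python
from h import *
s,T=pose();print(s['tool_pos'],s['width'],s['grasp_force'])
go(.445,.36,.125,0)
```

```text
[0.57480104 0.12586916 0.12556414] 0.36137480114956155 15.000137686729431
shift [0.1301 0.234  0.0006] rv [-0.0007 -0.0013 -0.0013]
```

Emit:
play_rows(motion=[[0.02, 0.035, 0, 0, 0, 0, 0], [0.04, 0.07, 0, 0, 0, 0, 0], [0.06, 0.105, 0, 0, 0, 0, 0], [0.08, 0.14, 0, 0, 0, 0, 0], [0.1, 0.175, 0, 0, 0, 0, 0], [0.115, 0.205, 0, 0, 0, 0, 0], [0.13, 0.234, 0, 0, 0, 0, 0], [0.13, 0.234, 0, 0, 0, 0, 0], [0.13, 0.234, 0.04, 0, 0, 0, 0], [0.13, 0.234, 0.075, 0, 0, 0, 0], [0.13, 0.234, 0.1, 0, 0, 0, 0], [0.13, 0.234, 0.11, 0, 0, 0, 0], [0.13, 0.234, 0.1145, 0, 0, 0, 0], [0.13, 0.234, 0.1145, 0, 0, 0, 0], [0.13, 0.234, 0.1145, 0, 0, 0, 0.55], [0.13, 0.234, 0.1145, 0, 0, 0, 0.55], [0.13, 0.234, 0.1145, 0, 0, 0, 0.55], [0.13, 0.234, 0.1145, 0, 0, 0, 0.55], [0.13, 0.234, 0.1145, 0, 0, 0, 0.55]])

```text
time_s: 25.2
tool_pos: [0.4456, 0.3605, 0.0103]
eef_rot: [0.0, 0.001, 1.0, 0.0]
ft_force: [-0.0, -0.0, 0.2]
width: 0.545
grasp_force: 0.0
```

Emit:
play_rows(motion=[[0, 0, -0.02, 0, 0, 0, 0.55], [0, 0, -0.06, 0, 0, 0, 0.55], [0, 0, -0.1, 0, 0, 0, 0.55], [0, 0, -0.14, 0, 0, 0, 0.55], [0, -0.04, -0.16, 0, 0, 0, 0.55], [0, -0.08, -0.16, 0, 0, 0, 0.55], [0, -0.12, -0.16, 0, 0, 0, 0.55], [0, -0.16, -0.16, 0, 0, 0, 0.55], [0, -0.2, -0.16, 0, 0, 0, 0.55], [0, -0.24, -0.16, 0, 0, 0, 0.55], [0, -0.24, -0.16, 0, 0, 0, 0.55]])

```text
time_s: 26.3
tool_pos: [0.444, 0.1167, 0.1699]
eef_rot: [-0.001, 0.003, 1.0, -0.0]
ft_force: [-0.4, 0.3, 0.1]
width: 0.551
grasp_force: 0.0
```

Run:
```python
from h import *
s,T=pose();print(s['tool_pos'],s['width'],s['time_s'])
p=vision.camera('scene'); save(p,'s6.png')
```

```text
[0.44395374 0.11674309 0.1699493 ] 0.5512904745165377 26.3
```

View pics/s6.png

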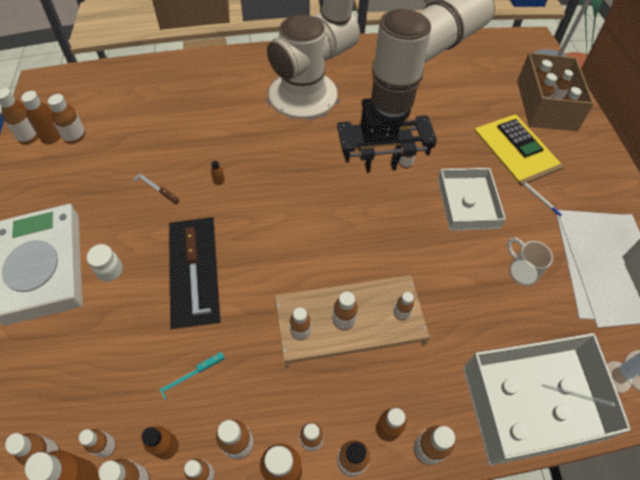

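The cap sits in the tub at (468,202), the hook lies flat on the mat with its handle at (191,245), and the bystanders are where they were. I'm handing it in.

```bash
python3 -c "
from h import *
print(env.job_done())"
```

```text
the job is handed in; nothing more can be done
None
```

The job is handed in: the cap is in the small white tub, the hook lies flat on its mat, and the last picture showed the bottles and other things where they were; the hand-in gave no verdict.

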